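Fetch the dosing cup from behind the grinder and moka pot

ROBOT

A 6-joint arm with a two-finger parallel gripper is mounted at the origin on the work surface. World frame = base frame: x ahead of the robot, y to its left, z up, the work surface at z = 0. Lengths are in m, angles in rad, forces in N, time in s.
With the tool pointing down it reaches from about 0.375 to 0.925 m from the base axis. Payload 5.7 kg.
Tool frame: the origin (TCP) lies midway between the tips of the shut fingers; the grasp point (between the pads) lies 19 mm behind it; z points along the fingers, y is the direction in which the jaws open and shut (so a half turn about z gives the same grasp; the last joint's range is limited). The gripper opens to 88 mm and grips with 3 to 60 N. Pads are 20 mm wide; open, the fingers measure 115 mm over their backs; the gripper's body (75 mm by 178 mm) begins 61 mm behind the grasp point.
Start: joints at [1.036, 0.359, 1.51, -0, 1.272, -0.115], TCP at [0.245, 0.548, 0.223] pointing down, gripper open.
Joint ranges: [-2.97, 2.97], [-1.01, 2.36], [0.21, 2.38], [-0.96, 4.11], [0.2, 2.71], [-2.98, 2.98]. Speed limits (rad/s): [2.39, 2.39, 3.14, 3.14, 3.14, 3.14].

INTERFACE

Orientations are given as [roll, pitch, yaw] about the fixed x, y, z axes, in that order (R = Rz(yaw) Ry(pitch) Rx(roll)).
In Python, from cell import robot gives the robot as it stands. The module is installed in compiled form; this text tells all that it offers.
- The arm moves only by the shell command python3 -m crank 'ROWS' [OPENING] [FORCE]. ROWS is JSON, a list of rows, each a list of 2 entries, a list of its own where there are three numbers: the shift along the tool's x, y, z in m, then the turn about the tool's z in rad. In form: [[[tx, ty, tz], spin], ...]. A call has 1 to 12 rows; each row is the pose to reach, as a shift and turn from the pose commanded when the call began, along the tool's axes at that moment; what a row does not reach only later rows make up. A row lasts 1/8 s, in which the tool goes at most 62.5 mm and 10.7 degrees, less where a joint would pass 70% of its speed; a pose out of reach is approached as far as the arm can. A call with a gripper value outside its range is refused whole. OPENING is the opening, from -1 (shut) to 1 (fully open), set as the call begins (- or left out, the last holds). The fingers move at their own pace and stop on an object; FORCE is the grip in N (left out, the last holds). Time passes only in rows, so rows that repeat a pose let the fingers close. It gives the time, the measured TCP pose, the force and the opening at its end, in the units of the state.
- robot.get_obs(): the state, without advancing time (a new reading comes with each control period).
- robot.capture(name): name is "side" or "top" or "wrist"; returns the picture (384x512x3 uint8, red, green, blue); there is no depth.
- robot.camera_params(name): a dict with "intrinsics" (3x3 intrinsics, pixels), "world_from_camera" (4x4, takes a point from camera to world coordinates). Camera axes: x right, y down, z forward; pixel columns grow to the right and rows downward; lengths in m; the calibration is good to about 2 mm. A picture is of the moment at which its call begins: read the wrist's pose just before it. camera_params takes no time and is no camera call; for the wrist camera it gives the pose at the moment of the call.
- robot.sign_off(): hands the job in, once; it reports no verdict.
The state is a dict: "time_s": time; "qpos": joint angles; "joint_vel": joint speeds; "effort": joint torques, N m; "tool_pos": TCP position; "tcp_rot": TCP orientation; "wrist_force": force on the tool from outside, world axes, zero at the start; "wrist_torque": the same for the moment, N m; "grip_width": finger opening in m.
Only numpy, scipy, OpenCV 4.12 (cv2) and the standard library are available. Lean on these libraries where they do the work, as an engineer would, in place of code of your own. Each camera call takes 0.05 s, during which the arm holds its last target. There are 200 camera calls.

TASK

The steel dosing cup stands on the wooden board behind the grinder and the moka pot: first clear both of these onto the grey side mat, leaving the cup where it is; then stand the cup in the middle of the scale's steel plate while both wait on the mat; and then put the grinder back in the middle of the cork coaster and the moka pot back in the middle of the blue coaster. Set everything down gently and upright, either way round, and leave the espresso cup, the acrylic box and the brush where they are.

Things in the scene. Friction and masses are not known exactly. Their poses are not given: they have to be found in the camera images.
- grinder_center (a point): Ceramic hand grinder, 0.45 kg, 170 mm tall: foot 66 mm wide, white body, steel crank arm along own -x (top face 134 mm up) with a knob (16 mm wide, 58 mm off axis, top 160 mm up). Grip: wooden hub on the axis, 26 mm wide, 134 to 170 mm above the underside, fingers closing along own y. Crank does not turn; points roughly to the robot. Point: on the axis, 85 mm above the underside. Starts on the cork coaster.
- moka_center (a point): Aluminium moka pot, 0.42 kg, 182 mm tall, eight-sided, base 76 mm wide, top 72 mm. Grip: black lid knob on the axis, fixed, 22 mm wide, 146 to 182 mm above the underside. Black handle along own -x, to 87 mm from the axis, 53 to 131 mm up, roughly towards the robot. Point: on the axis, 91 mm above the underside. Starts on the blue coaster.
- dosing_cup_center (a point): Steel dosing cup, loose, 0.12 kg, open on top: straight round cup 54 mm across, 48 mm high, wall 3 mm. This point is on its axis, half-way up: 24 mm above the underside. It starts on the wooden board, behind (seen from the robot) and between the grinder and the moka pot, too close to them for a gripper.
- cork_coaster: Tan cork disc, 88 mm across, 6 mm thick, fixed on the wooden board: the grinder's place. Origin at the centre of its underside (top 6 mm above).
- blue_coaster: Blue ceramic disc, 92 mm across, 6 mm thick, fixed on the wooden board: the moka pot's place. Origin at the centre of its underside (top 6 mm above). The board beneath the coasters is dark wood, 200 x 270 mm, 12 mm thick.
- mat: Grey side mat, fixed on the counter, 300 mm along its own x, 170 mm along its y, 5 mm thick; room for the grinder and the moka pot side by side along x. Origin at the centre of its underside. It lies to the left or the right of the board, the scale on the other side.
- scale_plate (a point): Flat white coffee scale, fixed, 160 x 130 mm, with a black display strip and a square dark steel plate of 110 x 110 mm. This point is the centre of the plate's top face, 22 mm above the counter; z up.
- espresso_cup: Bystander: terracotta espresso cup, loose, 58 mm across the rim, 55 mm high, empty, at the back left of the wooden board, about 100 mm from the dosing cup. Origin at the centre of its underside.
- acrylic_box: Bystander: clear acrylic box with sliding lid, loose, about 80 x 118 mm, 59 mm high, behind the board. Origin at the centre of its underside.
- brush: Bystander: black silicone brush with a pale wooden handle, loose, lying flat at the back right, 180 mm long along its own x (from -110 to +70 mm), 36 mm wide, 14 mm high. Origin on its underside.
There are look-alikes about, which are no part of the job. What is shaped like the part that bears grinder_center but purple is not meant. Of the things shaped like the part that bears scale_plate, the white one is meant.

How it is judged:
On the way, in this order (a step that is already met when the one before it is completed fails the run):
1. the grinder and the moka pot both stand released on the side mat, the dosing cup still where it was (x of grinder_center in the frame of mat between -0.14 and 0.14 m and y of grinder_center in the frame of mat between -0.075 and 0.075 m and z of grinder_center in the frame of mat between 0.086 and 0.096 m and angle between each of grinder_center, moka_center's own z axis and vertical below 0.12 rad and linear speed of each of grinder, moka below 0.03 m/s and contact force between the fingers and grinder below 0.1 N and x of moka_center in the frame of mat between -0.14 and 0.14 m and y of moka_center in the frame of mat between -0.075 and 0.075 m and z of moka_center in the frame of mat between 0.092 and 0.102 m and contact force between the fingers and moka below 0.1 N and distance of dosing_cup_center from where it was at the start of the episode below 0.02 m), for 0.2 s.
2. the dosing cup stands released in the middle of the scale's plate while both still stand on the mat (horizontal distance between dosing_cup_center and scale_plate below 0.015 m and z of dosing_cup_center in the frame of scale_plate between 0.02 and 0.03 m and angle between each of dosing_cup_center, grinder_center, moka_center's own z axis and vertical below 0.12 rad and linear speed of each of dosing_cup, grinder, moka below 0.03 m/s and contact force between the fingers and dosing_cup below 0.1 N and x of grinder_center in the frame of mat between -0.14 and 0.14 m and y of grinder_center in the frame of mat between -0.075 and 0.075 m and z of grinder_center in the frame of mat between 0.086 and 0.096 m and contact force between the fingers and grinder below 0.1 N and x of moka_center in the frame of mat between -0.14 and 0.14 m and y of moka_center in the frame of mat between -0.075 and 0.075 m and z of moka_center in the frame of mat between 0.092 and 0.102 m and contact force between the fingers and moka below 0.1 N), for 0.2 s.
At the end, for the whole second after the job is handed in: Grinder upright on the cork coaster and moka pot upright on the blue coaster, each within 15 mm of its centre, the dosing cup upright on the scale within 15 mm of the plate's centre, all released and at rest (horizontal distance between grinder_center and cork_coaster below 0.015 m and z of grinder_center in the frame of cork_coaster between 0.087 and 0.097 m and angle between each of grinder_center, moka_center, dosing_cup_center's own z axis and vertical below 0.12 rad and linear speed of each of grinder, moka, dosing_cup below 0.03 m/s and contact force between the fingers and grinder below 0.1 N and horizontal distance between moka_center and blue_coaster below 0.015 m and z of moka_center in the frame of blue_coaster between 0.093 and 0.103 m and contact force between the fingers and moka below 0.1 N and horizontal distance between dosing_cup_center and scale_plate below 0.015 m and z of dosing_cup_center in the frame of scale_plate between 0.02 and 0.03 m and contact force between the fingers and dosing_cup below 0.1 N); the robot touches nothing.
It fails at once if the grinder, the moka pot or the dosing cup is tipped (more than 35 degrees) (angle between any of grinder_center, moka_center, dosing_cup_center's own z axis and vertical above 0.61 rad).
It fails at once if the grinder, the moka pot or the dosing cup is dropped or banged down on its mat, coaster or scale (over 80 N) (contact force between any of grinder, moka and mat above 80 N or contact force between grinder and cork_coaster above 80 N or contact force between moka and blue_coaster above 80 N or contact force between dosing_cup and scale above 80 N).
It fails at once if the espresso cup, the acrylic box or the brush is pushed from its place (more than 30 mm) (distance of any of espresso_cup, acrylic_box, brush from where it was at the start of the episode above 0.03 m).
It also fails if it takes over 122 s, if anything falls off the work surface, if the arm or the gripper's body presses on something with over 40 N, if the wrist force passes 120 N, or if a joint passes its speed limit or range.

## Working session

There is one attempt and no reset: what is moved stays moved. The work goes in short steps, Python scripts to look and compute and a shell command to move; the robot and the scene stay as the last step left them, time stands still between calls to the robot, and variables do not carry over. Pictures are saved under pics/ and viewed, about 12 in all and at most 16, crops included, and the job is handed in when it is done.

```bash
mkdir -p pics; cat > h.py <<'E'
import numpy as np, cv2
from cell import robot
def cap(n,f):
    K=robot.camera_params(n); im=robot.capture(n)[:,:,::-1].copy(); cv2.imwrite('pics/'+f,im); return im,np.array(K['intrinsics']),np.array(K['world_from_camera'])
def ray(K,T,u,v,z):
    d=T[:3,:3]@np.linalg.inv(K)@[u,v,1]; o=T[:3,3]; return o+d*(z-o[2])/d[2]
E
python3 - <<'E'
from h import *
a,K,T=cap('top','t0.png');b,K2,T2=cap('side','s0.png')
np.savez('cams',K=K,T=T,K2=K2,T2=T2)
print(K,T,K2,T2,robot.get_obs())
cv2.imwrite('pics/t0b.png',cv2.resize(a,(800,600),interpolation=3))
E
```

```text
[[489.35343351   0.         249.45625803]
 [  0.         489.35343351 187.847734  ]
 [  0.           0.           1.        ]] [[ 0.01105091 -0.99833076  0.05668837  0.50399036]
 [-0.99992394 -0.01134342 -0.00484089 -0.10662382]
 [ 0.00547585 -0.05663057 -0.99838019  1.38821662]
 [ 0.          0.          0.          1.        ]] [[359.68721149   0.         259.99363025]
 [  0.         359.68721149 192.07213268]
 [  0.           0.           1.        ]] [[-0.92584298 -0.30616667  0.22153272  0.30902488]
 [-0.37767515  0.72902511 -0.57086239  0.52789576]
 [ 0.01327613 -0.61219634 -0.79059432  0.94561327]
 [ 0.          0.          0.          1.        ]] {'time_s': 0.1, 'qpos': array([ 1.03590335e+00,  3.59435262e-01,  1.51132566e+00, -5.19824389e-05,
        1.27252968e+00, -1.15079855e-01]), 'joint_vel': array([-0.00167526, -0.00094013, -0.0007852 ,  0.00052366, -0.00020029,
       -0.00025429]), 'effort': array([-9.25817985e-04, -5.16357386e+01, -2.71406794e+01,  6.77066180e-02,
        2.75635184e-02, -4.54338408e-05]), 'tool_pos': array([0.24423902, 0.54733911, 0.22189176]), 'tcp_rot': array([-3.13990023e+00, -1.45636196e-04,  2.72179473e+00]), 'wrist_force': array([ 1.03815397, -0.64204353,  0.63426958]), 'wrist_torque': array([0.03534767, 0.01996151, 0.02706765]), 'grip_width': 0.08777400762609906}
```

View pics/t0b.png

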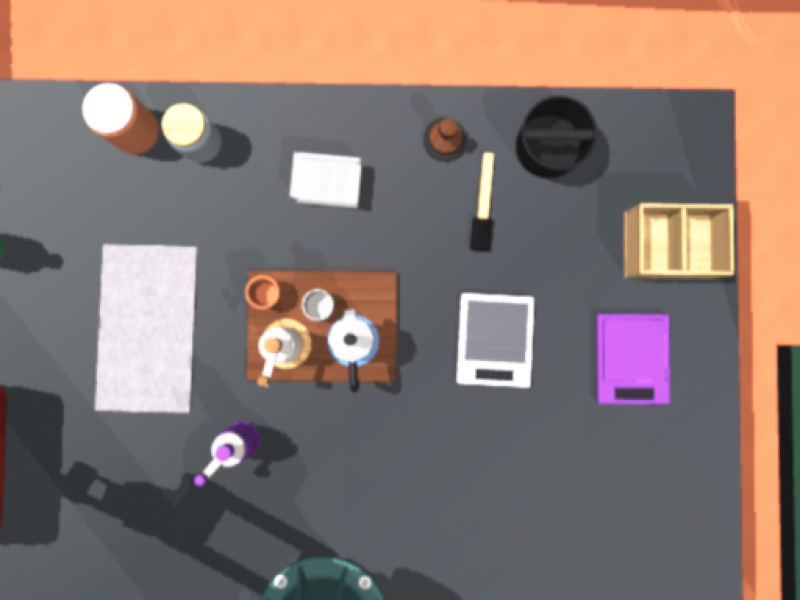

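View pics/s0.png

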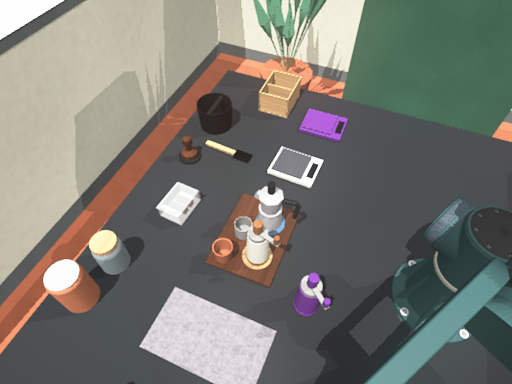

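The top view shows the grinder hub at (273,345), moka knob (351,339), dosing cup (318,304), mat on the left around (146,328), and the white scale's plate around (496,332). The purple look-alikes stand apart from these. Now I'll turn the pixels into positions.

```bash
cat > m1.py <<'E'
from h import *
c=np.load('cams.npz');K,T,K2,T2=[c[k] for k in('K','T','K2','T2')]
s=1.5625
def P(n,u,v,z): print(n,ray(K,T,(u+.5)/s-.5,(v+.5)/s-.5,z)[:2].round(4))
im=cv2.imread('pics/t0.png');hsv=cv2.cvtColor(im,cv2.COLOR_BGR2HSV)
def comp(name,m,z,lo=30):
    n,l,st,ce=cv2.connectedComponentsWithStats(m.astype(np.uint8))
    for i in range(1,n):
        if st[i,4]>=lo: 
            r=cv2.minAreaRect(np.argwhere(l==i)[:,::-1].astype(np.float32));print(name,st[i],ray(K,T,*ce[i],z)[:2].round(4),'rect',ray(K,T,*r[0],z)[:2].round(4),np.round(r[1],1),round(r[2],1))
P('hub',273,345,.188);P('gknob',263,381,.178);P('moka',351,339,.2);P('handle tip',353,387,.149-.006);P('cup rim',318,304,.06)
P('cork box R',311,345,.018);P('cork top',285,320,.018)
for q in [(103,245),(197,246),(190,412),(95,411)]:P('mat',*q,.005)
for q in [(468,301),(527,303),(525,364),(465,362)]:P('plate',*q,.022)
P('esp',263,292,.067)
for q in [(247,271),(397,271),(397,381),(247,381)]:P('board',*q,.012)
H,S,V=[hsv[:,:,i].astype(int) for i in range(3)]
yy,xx=np.mgrid[:384,:512]
def W(x0,y0,x1,y1): return (xx>x0)&(xx<x1)&(yy>y0)&(yy<y1)
comp('mat',W(55,145,135,275)&(V>120)&(S<60),.005,500)
comp('scale',W(280,175,355,260)&(V>170)&(S<60),.022,100)
comp('plate',W(280,175,355,260)&(V>60)&(V<150)&(S<70),.022,500)
comp('mknob',W(215,207,235,227)&(V<60),.2,8)
comp('hubwood',W(160,207,190,230)&(S>110)&(H<20)&(V>150),.188,8)
comp('gkn',W(160,235,178,250)&(S>110)&(H<20)&(V>120),.178,4)
comp('blue',W(200,190,250,245)&(H>95)&(H<125)&(S>110),.018,20)
E
python3 m1.py
```

```text
hub [0.4898 0.0699]
gknob [0.433  0.0859]
moka [ 0.5006 -0.0526]
handle tip [ 0.4228 -0.0543]
cup rim [0.5602 0.0119]
cork box R [0.4885 0.027 ]
cork top [0.5327 0.0743]
mat [0.6653 0.4086]
mat [0.6655 0.2382]
mat [0.3661 0.2431]
mat [0.3661 0.4132]
plate [ 0.5702 -0.2529]
plate [ 0.5678 -0.3586]
plate [ 0.459  -0.3551]
plate [ 0.4614 -0.2481]
esp [0.5796 0.1067]
board [0.6204 0.1452]
board [ 0.6235 -0.1254]
board [ 0.4258 -0.1275]
board [0.4229 0.1409]
mat [  56  146   71  119 7244] [0.5256 0.3325] rect [0.529  0.3331] [118.  70.] 90.0
scale [ 292  187   50   61 1289] [ 0.4935 -0.3006] rect [ 0.502  -0.3018] [47.7 58.6] 2.9
plate [ 281  176   74   84 3389] [ 0.5005 -0.3058] rect [ 0.5009 -0.3039] [83. 73.] 90.0
hubwood [161 208  12  22 132] [0.4987 0.0958] rect [0.4948 0.0896] [21. 11.] 90.0
hubwood [170 217   9   8  63] [0.4899 0.0706] rect [0.4901 0.0712] [7. 8.] 90.0
gkn [161 236  11  11  76] [0.44   0.0929] rect [0.4394 0.0913] [10. 10.] 90.0
gkn [173 236   5   7  26] [0.4437 0.0679] rect [0.4446 0.0693] [6. 4.] 90.0
```

```bash
cat > go.py <<'E'
# python3 go.py x y z yaw : shift in tool axes from measured pose
import sys; from h import *
from scipy.spatial.transform import Rotation as R
o=robot.get_obs(); r=R.from_euler('xyz',o['tcp_rot']); x,y,z,yaw=map(float,sys.argv[1:5])
d=r.inv().apply(np.array([x,y,z])-o['tool_pos']); s=-(yaw-o['tcp_rot'][2]); s=(s+np.pi/2)%np.pi-np.pi/2
print('shift',d.round(4),'spin',round(s,3),'t',o['time_s'],'pos',o['tool_pos'].round(4),'rot',o['tcp_rot'].round(3),'F',o['wrist_force'].round(1),'w',round(o['grip_width'],4),'q6',round(o['qpos'][5],2))
E
python3 go.py 0.490 0.070 0.30 2.868
python3 -m crank '[[[0,0,-0.05],0],[[-0.05,-0.04,-0.08],-0.05],[[-0.42,-0.335,-0.08],-0.146],[[-0.42,-0.335,-0.08],-0.146],[[-0.42,-0.335,-0.08],-0.146],[[-0.42,-0.335,-0.08],-0.146],[[-0.42,-0.335,-0.08],-0.146],[[-0.42,-0.335,-0.08],-0.146],[[-0.42,-0.335,-0.08],-0.146],[[-0.42,-0.335,-0.08],-0.146],[[-0.42,-0.335,-0.08],-0.146],[[-0.42,-0.335,-0.08],-0.146]]' 0.5 15
python3 go.py 0.490 0.070 0.155 2.868
python3 -c "
from h import *
a,K,T=cap('wrist','w0.png');print(K,T);np.savez('w0',K=K,T=T)"
```

```text
shift [-0.419  -0.3359 -0.0776] spin -0.146 t 0.1 pos [0.2442 0.5473 0.2219] rot [-3.14  -0.     2.722] F [ 1.  -0.6  0.6] w 0.0878 q6 -0.12
time_s: 1.6
tool_pos: [0.4908, 0.0712, 0.3022]
tcp_rot: [3.141, -0.002, 2.867]
wrist_force: [0.6, -0.2, 0.3]
grip_width: 0.0658
shift [ 0.0003 -0.0014  0.1472] spin -0.001 t 1.6 pos [0.4908 0.0712 0.3022] rot [ 3.141e+00 -2.000e-03  2.867e+00] F [ 0.6 -0.2  0.3] w 0.0658 q6 -1.29
[[345.48824873   0.         253.76178757]
 [  0.         345.48824873 193.42009508]
 [  0.           0.           1.        ]] [[ 2.70512774e-01  9.33371225e-01  2.35883435e-01  4.25893866e-01]
 [ 9.62716272e-01 -2.62148147e-01 -6.67512407e-02  8.94065204e-02]
 [-4.67282004e-04  2.45145884e-01 -9.69486089e-01  4.63715720e-01]
 [ 0.00000000e+00  0.00000000e+00  0.00000000e+00  1.00000000e+00]]
```

View pics/w0.png

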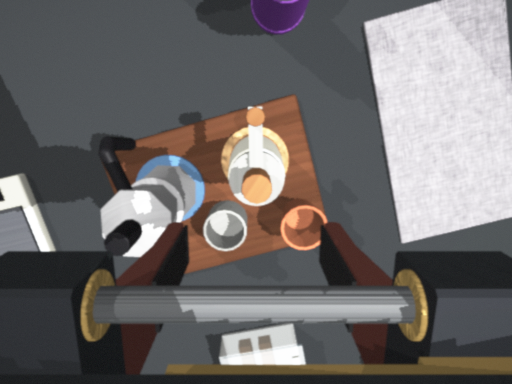

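The wrist view shows the grinder hub top at (257,186), its crank knob at (256,117), the moka knob near (122,238), and the cup rim centre at (225,227). I'll cast these as rays to cross-check the top view.

```bash
python3 -c "
from h import *
c=np.load('w0.npz')
for n,u,v,z in [('hub',257,186,.188),('knob',256,117,.178),('moka',119,241,.2),('cup',225,227,.06),('cork',255,158,.018),('blue',166.5,188,.018),('gfoot?',257,170,.15)]: print(n,ray(c['K'],c['T'],u,v,z)[:2].round(4))
"
```

```text
hub [0.4877 0.0747]
knob [0.4346 0.0887]
moka [ 0.4989 -0.0454]
cup [0.5557 0.0158]
cork [0.4892 0.0731]
blue [ 0.4959 -0.0506]
gfoot? [0.4816 0.0767]
```

```bash
python3 -m crank '[[[0.002,0.001,0.04],0],[[0.002,0.001,0.08],0],[[0.002,0.001,0.11],0],[[0.002,0.001,0.13],0],[[0.002,0.001,0.14],0],[[0.002,0.001,0.147],0],[[0.002,0.001,0.147],0]]' - 15
python3 -m crank '[[[0,0,0],0],[[0,0,0],0],[[0,0,0],0],[[0,0,0],0],[[0,0,0],0],[[0,0,0],0]]' -1 25
python3 -m crank '[[[0,0,-0.003],0],[[0,0,-0.01],0],[[0,0,-0.02],0],[[0,0,-0.035],0],[[0,0,-0.05],0],[[0,0,-0.07],0],[[0,0,-0.085],0],[[0,0,-0.09],0],[[0,0,-0.09],0]]'
python3 go.py 0.43 0.326 0.245 2.868
```

```text
time_s: 2.52
tool_pos: [0.4898, 0.0726, 0.1558]
tcp_rot: [-3.142, 0.0, 2.868]
wrist_force: [-0.2, 1.0, -0.2]
grip_width: 0.0659
time_s: 3.28
tool_pos: [0.49, 0.0724, 0.1557]
tcp_rot: [3.141, 0.0, 2.868]
wrist_force: [1.6, -0.5, -0.3]
grip_width: 0.0255
time_s: 4.4
tool_pos: [0.4899, 0.0723, 0.2459]
tcp_rot: [3.142, 0.0, 2.868]
wrist_force: [-0.4, 0.0, -4.9]
grip_width: 0.0253
shift [0.1263 0.2281 0.0008] spin -0.0 t 4.4 pos [0.4899 0.0723 0.2459] rot [3.142 0.    2.868] F [-0.4  0.  -4.9] w 0.0253 q6 -1.29
```

```bash
python3 -m crank '[[[0.004,0.008,0],0],[[0.014,0.026,0],0],[[0.03,0.054,0],0],[[0.048,0.087,0],0],[[0.066,0.12,0],0],[[0.085,0.153,0],0],[[0.102,0.184,0],0],[[0.115,0.208,0],0],[[0.123,0.222,0],0],[[0.126,0.228,0],0],[[0.126,0.228,0],0]]'
python3 -m crank '[[[0,0,0.015],0],[[0,0,0.04],0],[[0,0,0.065],0],[[0,0,0.083],0],[[0,0,0.092],0],[[0,0,0.096],0],[[0,0,0.098],0],[[0,0,0.1],0],[[0,0,0.1015],0],[[0,0,0.102],0],[[0,0,0.102],0]]'
python3 go.py 0.43 0.326 0.1427 2.868
```

```text
time_s: 5.78
tool_pos: [0.4302, 0.3256, 0.2454]
tcp_rot: [-3.141, -0.0, 2.868]
wrist_force: [0.6, -0.4, -4.4]
grip_width: 0.0257
time_s: 7.15
tool_pos: [0.4302, 0.3259, 0.1437]
tcp_rot: [-3.142, 0.0, 2.868]
wrist_force: [0.2, -0.3, -3.7]
grip_width: 0.0253
shift [0.0002 0.     0.001 ] spin -0.0 t 7.15 pos [0.4302 0.3259 0.1437] rot [-3.142  0.     2.868] F [ 0.2 -0.3 -3.7] w 0.0253 q6 -0.78
```

Still carrying its weight, so I'll lower it by about 1 mm, release, and rise.

```bash
python3 -m crank '[[[0,0,0.001],0],[[0,0,0.0015],0],[[0,0,0.0015],0]]'
```

```text
time_s: 7.52
tool_pos: [0.4306, 0.3261, 0.1427]
tcp_rot: [3.141, 0.001, 2.868]
wrist_force: [-1.0, 0.1, 1.7]
grip_width: 0.0256
```

```bash
python3 -m crank '[[[0,0,0],0],[[0,0,0],0],[[0,0,0],0],[[0,0,-0.03],0],[[0,0,-0.07],0],[[0,0,-0.11],0],[[0,0,-0.155],0],[[0,0,-0.155],0]]' 0.5
python3 go.py 0.4998 -0.049 0.30 3.16
```

```text
time_s: 8.52
tool_pos: [0.4323, 0.3271, 0.3009]
tcp_rot: [3.136, 0.005, 2.868]
wrist_force: [0.6, 0.0, -0.5]
grip_width: 0.066
shift [-0.1666 -0.3439 -0.    ] spin -0.292 t 8.525 pos [0.4323 0.3271 0.3009] rot [3.136 0.005 2.868] F [ 0.6  0.  -0.5] w 0.066 q6 -0.78
```

```bash
python3 -m crank '[[[-0.03,-0.06,0],-0.05],[[-0.167,-0.344,0],-0.292],[[-0.167,-0.344,0],-0.292],[[-0.167,-0.344,0],-0.292],[[-0.167,-0.344,0],-0.292],[[-0.167,-0.344,0],-0.292],[[-0.167,-0.344,0],-0.292],[[-0.167,-0.344,0],-0.292],[[-0.167,-0.344,0],-0.292]]'
python3 -c "
from h import *
a,K,T=cap('wrist','w1.png');np.savez('w1',K=K,T=T)"
python3 go.py 0.4998 -0.049 0.167 3.16
```

```text
time_s: 9.65
tool_pos: [0.4974, -0.0489, 0.2966]
tcp_rot: [3.141, -0.001, -3.122]
wrist_force: [1.1, 1.1, 0.7]
grip_width: 0.0658
shift [-0.0024 -0.0003  0.1298] spin 0.002 t 9.7 pos [ 0.4975 -0.0488  0.2968] rot [ 3.141e+00 -1.000e-03 -3.122e+00] F [0.8 0.8 1. ] w 0.066 q6 -1.83
```

View pics/w1.png

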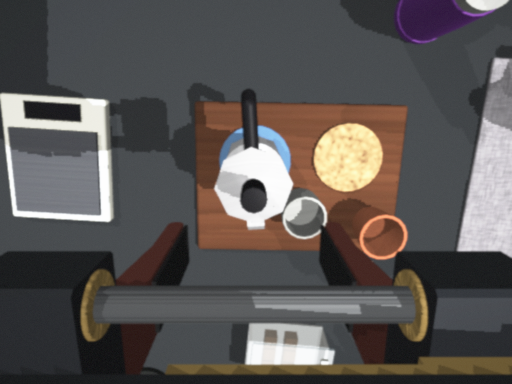

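The wrist view shows the moka knob top near (254,197), the bare cork disc at (348,157), the cup rim at (305,217), and the plate of the white scale on the left.

```bash
cat > m2.py <<'E'
from h import *
c=np.load('w1.npz');K,T=c['K'],c['T']
im=cv2.imread('pics/w1.png');hsv=cv2.cvtColor(im,cv2.COLOR_BGR2HSV);H,S,V=[hsv[:,:,i].astype(int) for i in range(3)]
yy,xx=np.mgrid[:384,:512]
m=((xx>300)&(xx<395)&(yy>110)&(yy<200)&(V>150)&(S>40)).astype(np.uint8)
k=max(cv2.findContours(m,0,2)[0],key=cv2.contourArea);e=cv2.fitEllipse(k);print('cork',e,ray(K,T,*e[0],.018)[:2].round(4))
m=((xx>225)&(xx<285)&(yy>165)&(yy<220)&(V<70)).astype(np.uint8)
k=max(cv2.findContours(m,0,2)[0],key=cv2.contourArea);print('knob',cv2.boundingRect(k))
for n,u,v,z in [('moka',254,197,.2),('handle',249,95,.14),('cup',305,217,.06)]+[('plate',a,b,.022) for a,b in[(8,128),(98,129),(99,215),(16,214)]]: print(n,ray(K,T,u,v,z)[:2].round(4))
E
python3 m2.py
```

```text
cork ((350.1335144042969, 157.68038940429688), (66.97798156738281, 76.89073181152344), 93.29178619384766) [0.4916 0.0745]
knob (241, 180, 25, 32)
moka [ 0.498  -0.0486]
handle [ 0.4205 -0.0546]
cup [0.5588 0.0144]
plate [ 0.4624 -0.3548]
plate [ 0.4614 -0.2432]
plate [ 0.5737 -0.252 ]
plate [ 0.5744 -0.3615]
```

```bash
python3 -m crank '[[[-0.001,0,0.04],0],[[-0.001,0,0.075],0],[[-0.001,0,0.1],0],[[-0.001,0,0.115],0],[[-0.001,0,0.125],0],[[-0.001,0,0.129],0],[[-0.001,0,0.129],0]]' - 15
python3 -m crank '[[[0,0,0],0],[[0,0,0],0],[[0,0,0],0],[[0,0,0],0],[[0,0,0],0],[[0,0,0],0]]' -1 25
python3 -m crank '[[[0,0,-0.003],0],[[0,0,-0.01],0],[[0,0,-0.02],0],[[0,0,-0.035],0],[[0,0,-0.055],0],[[0,0,-0.075],0],[[0,0,-0.09],0],[[0,0,-0.095],0],[[0,0,-0.095],0]]'
python3 go.py 0.6 0.326 0.263 3.16
```

```text
time_s: 10.58
tool_pos: [0.4993, -0.0505, 0.1685]
tcp_rot: [-3.141, 0.001, -3.123]
wrist_force: [-0.3, 0.6, 0.3]
grip_width: 0.066
time_s: 11.32
tool_pos: [0.499, -0.0501, 0.1682]
tcp_rot: [3.141, -0.0, -3.124]
wrist_force: [0.2, 1.8, 1.1]
grip_width: 0.0216
time_s: 12.45
tool_pos: [0.499, -0.0505, 0.2633]
tcp_rot: [-3.141, 0.0, -3.123]
wrist_force: [-0.2, -0.4, -5.1]
grip_width: 0.0214
shift [-1.079e-01  3.746e-01  3.000e-04] spin -0.0 t 12.45 pos [ 0.499  -0.0505  0.2633] rot [-3.141  0.    -3.123] F [-0.2 -0.4 -5.1] w 0.0214 q6 -1.83
```

```bash
python3 -m crank '[[[-0.004,0.006,0],0],[[-0.014,0.022,0],0],[[-0.03,0.055,0],0],[[-0.05,0.1,0],0],[[-0.07,0.15,0],0],[[-0.085,0.2,0],0],[[-0.095,0.25,0],0],[[-0.102,0.295,0],0],[[-0.106,0.335,0],0],[[-0.108,0.362,0],0],[[-0.108,0.374,0],0],[[-0.108,0.375,0],0]]'
python3 -m crank '[[[0,0,0.015],0],[[0,0,0.04],0],[[0,0,0.068],0],[[0,0,0.088],0],[[0,0,0.098],0],[[0,0,0.102],0],[[0,0,0.104],0],[[0,0,0.106],0],[[0,0,0.107],0],[[0,0,0.1075],0],[[0,0,0.1075],0]]'
python3 -m crank '[[[0,0,0.001],0],[[0,0,0.0015],0],[[0,0,0.0015],0]]'
```

```text
time_s: 13.95
tool_pos: [0.5999, 0.3266, 0.2628]
tcp_rot: [-3.141, -0.001, -3.123]
wrist_force: [0.8, 0.0, -3.2]
grip_width: 0.0218
time_s: 15.32
tool_pos: [0.6001, 0.3265, 0.1557]
tcp_rot: [-3.142, 0.0, -3.123]
wrist_force: [-0.1, -0.1, -4.0]
grip_width: 0.022
time_s: 15.7
tool_pos: [0.6005, 0.3268, 0.1551]
tcp_rot: [3.141, 0.001, -3.123]
wrist_force: [-0.9, 0.6, 4.5]
grip_width: 0.0216
```

```bash
python3 -m crank '[[[0,0,0],0],[[0,0,0],0],[[0,0,0],0],[[0,0,-0.03],0],[[0,0,-0.07],0],[[0,0,-0.11],0],[[0,0,-0.145],0],[[0,0,-0.145],0]]' 0.5
python3 go.py 0.54 0.0145 0.30 1.571
```

```text
time_s: 16.7
tool_pos: [0.6019, 0.3272, 0.3026]
tcp_rot: [3.139, 0.006, -3.123]
wrist_force: [-0.4, -0.4, 1.0]
grip_width: 0.0662
shift [ 0.0676 -0.3115  0.0015] spin -1.553 t 16.7 pos [0.6019 0.3272 0.3026] rot [ 3.139  0.006 -3.123] F [-0.4 -0.4  1. ] w 0.0662 q6 -1.19
```

```bash
python3 -m crank '[[[0.01,-0.05,0],0.18],[[0.043,-0.3265,0.06],1.589],[[0.043,-0.3265,0.06],1.589],[[0.043,-0.3265,0.06],1.589],[[0.043,-0.3265,0.06],1.589],[[0.043,-0.3265,0.06],1.589],[[0.043,-0.3265,0.06],1.589],[[0.043,-0.3265,0.06],1.589],[[0.043,-0.3265,0.06],1.589],[[0.043,-0.3265,0.06],1.589],[[0.043,-0.3265,0.06],1.589]]' 1
python3 -c "
from h import *
a,K,T=cap('wrist','w2.png');np.savez('w2',K=K,T=T)
a,K,T=cap('top','t2.png');cv2.imwrite('pics/t2b.png',cv2.resize(a[130:290,40:360],(800,400),interpolation=3))"
python3 go.py 0.5585 0.0145 0.023 1.571
```

```text
time_s: 18.08
tool_pos: [0.5625, -0.0007, 0.2383]
tcp_rot: [-3.14, -0.0, 1.573]
wrist_force: [-0.1, -0.4, 0.0]
grip_width: 0.0881
shift [ 0.0152 -0.0042  0.2157] spin 0.001 t 18.175 pos [ 0.5628 -0.0007  0.2387] rot [-3.141  0.     1.572] F [ 0.3  0.8 -0.3] w 0.0875 q6 -0.13
```

View pics/w2.png

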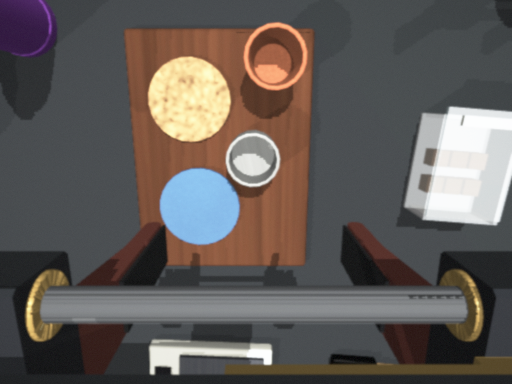

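View pics/t2b.png

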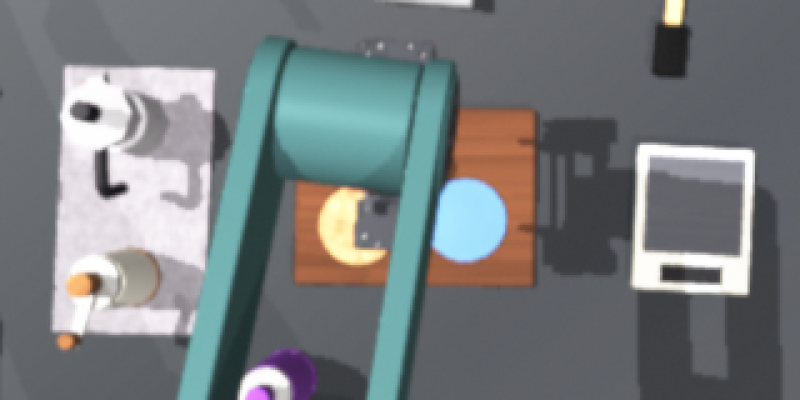

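Both items stand on the mat. The wrist view shows the cup rim at (253,159), the cork disc at (190,99), and the blue disc at (200,206). In the crop, the scale plate's corners run from (649,156) to (742,259).

```bash
cat > m3.py <<'E'
from h import *
c=np.load('w2.npz');K,T=c['K'],c['T']
im=cv2.imread('pics/w2.png');hsv=cv2.cvtColor(im,cv2.COLOR_BGR2HSV);H,S,V=[hsv[:,:,i].astype(int) for i in range(3)]
yy,xx=np.mgrid[:384,:512]
def el(n,m,z):
    k=max(cv2.findContours(m.astype(np.uint8),0,2)[0],key=cv2.contourArea);e=cv2.fitEllipse(cv2.convexHull(k));print(n,np.round(e[0],1),np.round(e[1],1),ray(K,T,*e[0],z)[:2].round(4))
el('cork',(xx>140)&(xx<240)&(yy>50)&(yy<150)&(V>160)&(S>30),.018)
el('blue',(xx>150)&(xx<245)&(yy>160)&(yy<250)&(H>95)&(H<125)&(S>100),.018)
el('cup',(xx>215)&(xx<290)&(yy>125)&(yy<192)&(S<50)&(V>60),.06)
c=np.load('cams.npz');K,T=c['K'],c['T']
P=[(649,156),(742,161),(740,259),(644,252)]
for u,v in P: print('plate',ray(K,T,(u+.5)/2.5-.5+40,(v+.5)/2.5-.5+130,.022)[:2].round(4))
E
python3 m3.py
```

```text
cork [188.8  98.6] [82.1 86.7] [0.4921 0.0732]
blue [199.4 205.7] [74.5 78.2] [ 0.4991 -0.0457]
cup [252.4 158.8] [53.9 57. ] [0.5602 0.0152]
plate [ 0.5712 -0.2528]
plate [ 0.5668 -0.3569]
plate [ 0.4575 -0.3548]
plate [ 0.4641 -0.2478]
```

```bash
python3 -m crank '[[[0.008,-0.002,0.05],0],[[0.015,-0.003,0.1],0],[[0.015,-0.003,0.14],0],[[0.015,-0.003,0.17],0],[[0.015,-0.003,0.195],0],[[0.015,-0.003,0.21],0],[[0.015,-0.003,0.215],0],[[0.015,-0.003,0.215],0],[[0.015,-0.003,0.215],0]]' 1 12
python3 -m crank '[[[0,0,0],0],[[0,0,0],0],[[0,0,0],0],[[0,0,0],0],[[0,0,0],0],[[0,0,0],0]]' -1 12
python3 -m crank '[[[0,0,-0.003],0],[[0,0,-0.01],0],[[0,0,-0.02],0],[[0,0,-0.035],0],[[0,0,-0.055],0],[[0,0,-0.075],0],[[0,0,-0.095],0],[[0,0,-0.105],0],[[0,0,-0.11],0]]'
python3 go.py 0.514 -0.303 0.133 1.571
```

```text
time_s: 19.3
tool_pos: [0.5609, 0.0142, 0.025]
tcp_rot: [3.14, 0.0, 1.571]
wrist_force: [0.1, 0.1, 0.3]
grip_width: 0.0879
time_s: 20.05
tool_pos: [0.5602, 0.0142, 0.0242]
tcp_rot: [3.141, 0.0, 1.571]
wrist_force: [0.2, 0.1, 1.3]
grip_width: 0.0532
time_s: 21.18
tool_pos: [0.5603, 0.0142, 0.135]
tcp_rot: [3.141, 0.0, 1.571]
wrist_force: [0.4, 0.2, -1.2]
grip_width: 0.0531
shift [-0.3172 -0.0463  0.0021] spin -0.0 t 21.175 pos [0.5603 0.0142 0.135 ] rot [3.141 0.    1.571] F [ 0.4  0.2 -1.2] w 0.0531 q6 -0.1
```

```bash
python3 -m crank '[[[-0.006,-0.001,0],0],[[-0.022,-0.003,0],0],[[-0.05,-0.007,0],0],[[-0.085,-0.012,0],0],[[-0.125,-0.018,0],0],[[-0.165,-0.024,0],0],[[-0.205,-0.03,0],0],[[-0.242,-0.035,0],0],[[-0.275,-0.04,0],0],[[-0.3,-0.043,0],0],[[-0.314,-0.045,0],0],[[-0.317,-0.045,0],0]]'
python3 -m crank '[[[0,0,0.015],0],[[0,0,0.04],0],[[0,0,0.065],0],[[0,0,0.083],0],[[0,0,0.092],0],[[0,0,0.095],0],[[0,0,0.097],0],[[0,0,0.099],0],[[0,0,0.1],0],[[0,0,0.1],0]]'
python3 go.py 0.5155 -0.303 0.0342 1.571
```

```text
time_s: 22.68
tool_pos: [0.5144, -0.3036, 0.1337]
tcp_rot: [-3.141, -0.001, 1.569]
wrist_force: [-0.0, 1.0, -1.2]
grip_width: 0.0534
time_s: 23.92
tool_pos: [0.5151, -0.3029, 0.0344]
tcp_rot: [3.141, 0.0, 1.571]
wrist_force: [0.1, 0.2, -0.7]
grip_width: 0.0536
shift [-0.0001  0.0004  0.0002] spin -0.0 t 23.925 pos [ 0.5151 -0.3029  0.0344] rot [3.141 0.    1.571] F [ 0.1  0.2 -0.7] w 0.0536 q6 -0.65
```

Next I lower it in small steps until it touches.

```bash
python3 -m crank '[[[0,0,0.0007],0],[[0,0,0.0007],0],[[0,0,0.0007],0]]'
```

```text
time_s: 24.3
tool_pos: [0.5152, -0.3029, 0.0342]
tcp_rot: [3.141, 0.0, 1.571]
wrist_force: [-1.6, 0.1, 5.7]
grip_width: 0.0534
```

```bash
python3 -m crank '[[[0,0,0],0],[[0,0,0],0],[[0,0,0],0],[[0,0,0],0],[[0,0,-0.02],0],[[0,0,-0.05],0],[[0,0,-0.1],0],[[0,0,-0.16],0],[[-0.02,0,-0.22],0],[[-0.02,0,-0.23],0],[[-0.02,0,-0.23],0]]' 1
python3 -c "
from h import *
a,K,T=cap('wrist','w3.png');np.savez('w3',K=K,T=T)
a,K,T=cap('top','t3.png');cv2.imwrite('pics/t3b.png',cv2.resize(a[130:290,40:360],(800,400),interpolation=3))"
python3 go.py 0.4305 0.326 0.30 2.868
```

```text
time_s: 25.68
tool_pos: [0.5151, -0.3228, 0.2638]
tcp_rot: [3.141, 0.001, 1.571]
wrist_force: [0.7, 0.3, -0.3]
grip_width: 0.0878
shift [ 0.6478 -0.0836 -0.0369] spin -1.297 t 25.775 pos [ 0.514  -0.3217  0.2614] rot [-3.139e+00 -2.000e-03  1.571e+00] F [ 0.7 -0.5 -0.9] w 0.0873 q6 -0.67
```

View pics/w3.png

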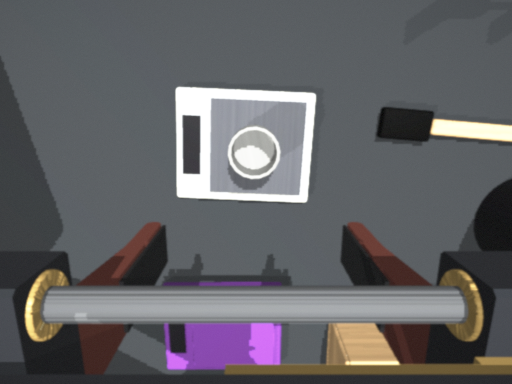

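View pics/t3b.png

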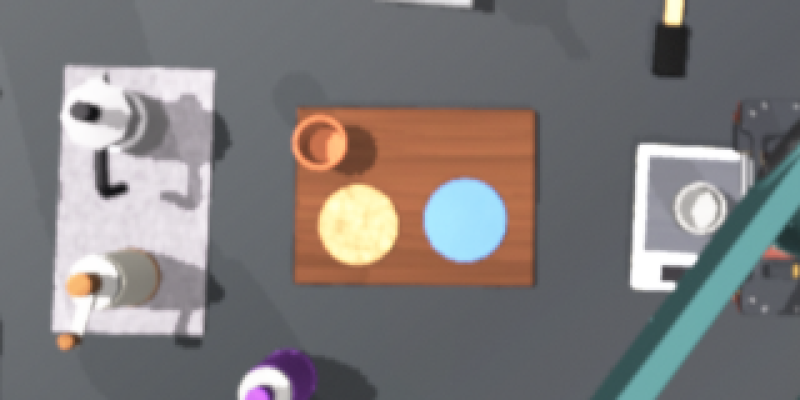

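The wrist view shows the cup rim at (254,153) on a plate spanning roughly (211,98) to (305,195). The top crop shows the cork at (358,224), the blue coaster at (465,220), and both pots upright on the mat.

```bash
python3 - <<'E'
from h import *
c=np.load('w3.npz');K,T=c['K'],c['T']
print('cup',ray(K,T,254,153,.07)[:2].round(4),'plate',np.mean([ray(K,T,*p,.022)[:2] for p in[(211,98),(306,101),(303,195),(210,194)]],0).round(4))
c=np.load('cams.npz');K,T=c['K'],c['T']
f=lambda u,v,z:ray(K,T,(u+.5)/2.5-.5+40,(v+.5)/2.5-.5+130,z)[:2].round(4)
print('cup top',f(700,208,.07),'cork',f(358,224,.018),'blue',f(465,220,.018))
E
```

```text
cup [ 0.5148 -0.3034] plate [ 0.519  -0.3047]
cup top [ 0.5134 -0.3029] cork [0.4917 0.0716] blue [ 0.4975 -0.0478]
```

```bash
python3 -m crank '[[[0.03,0,-0.037],0],[[0.648,-0.084,-0.037],-1.297],[[0.648,-0.084,-0.037],-1.297],[[0.648,-0.084,-0.037],-1.297],[[0.648,-0.084,-0.037],-1.297],[[0.648,-0.084,-0.037],-1.297],[[0.648,-0.084,-0.037],-1.297],[[0.648,-0.084,-0.037],-1.297],[[0.648,-0.084,-0.037],-1.297],[[0.648,-0.084,-0.037],-1.297],[[0.648,-0.084,-0.037],-1.297],[[0.648,-0.084,-0.037],-1.297]]' 0.5 15
python3 -m crank '[[[0.648,0,0],0]]' >/dev/null; python3 go.py 0.4305 0.326 0.30 2.868
```

```text
time_s: 27.28
tool_pos: [0.4287, 0.3286, 0.2978]
tcp_rot: [-3.139, -0.004, 2.874]
wrist_force: [-0.4, -0.6, -0.9]
grip_width: 0.066
shift [-0.0604  0.0008 -0.002 ] spin -0.002 t 27.4 pos [0.3721 0.3417 0.2981] rot [-3.139e+00 -1.000e-03  2.866e+00] F [-0.4  1.2  0. ] w 0.0661 q6 -0.69
```

That extra row was a slip of mine: it moved the tool 60 mm through free air at height, with no contact. I'll correct it now.

```bash
python3 -m crank '[[[-0.04,0.001,0],0],[[-0.06,0.001,0],0],[[-0.06,0.001,0],0],[[-0.06,0.001,0],0]]'; python3 go.py 0.4305 0.326 0.1427 2.868
```

```text
time_s: 27.9
tool_pos: [0.4289, 0.326, 0.2999]
tcp_rot: [-3.141, -0.001, 2.866]
wrist_force: [0.0, 0.1, 0.1]
grip_width: 0.0662
shift [-0.0018  0.0006  0.1572] spin -0.002 t 27.9 pos [0.4289 0.326  0.2999] rot [-3.141e+00 -1.000e-03  2.866e+00] F [0.  0.1 0.1] w 0.0662 q6 -0.77
```

```bash
python3 -m crank '[[[-0.002,0.0005,0.04],0],[[-0.002,0.0005,0.08],0],[[-0.002,0.0005,0.115],0],[[-0.002,0.0005,0.14],0],[[-0.002,0.0005,0.15],0],[[-0.002,0.0005,0.157],0],[[-0.002,0.0005,0.157],0]]'
python3 -m crank '[[[0,0,0],0],[[0,0,0],0],[[0,0,0],0],[[0,0,0],0],[[0,0,0],0],[[0,0,0],0]]' -1 25
python3 -m crank '[[[0,0,-0.003],0],[[0,0,-0.01],0],[[0,0,-0.02],0],[[0,0,-0.035],0],[[0,0,-0.05],0],[[0,0,-0.07],0],[[0,0,-0.085],0],[[0,0,-0.1],0],[[0,0,-0.103],0],[[0,0,-0.103],0]]'
python3 go.py 0.4918 0.072 0.156 2.868
```

```text
time_s: 28.78
tool_pos: [0.4312, 0.3269, 0.1438]
tcp_rot: [3.141, 0.0, 2.868]
wrist_force: [-0.5, -0.4, -0.6]
grip_width: 0.0656
time_s: 29.52
tool_pos: [0.431, 0.3267, 0.1435]
tcp_rot: [-3.141, 0.0, 2.868]
wrist_force: [-0.0, -0.9, 1.6]
grip_width: 0.0254
time_s: 30.78
tool_pos: [0.4309, 0.3267, 0.2464]
tcp_rot: [-3.141, -0.0, 2.868]
wrist_force: [0.4, -0.4, -3.0]
grip_width: 0.0256
shift [-0.1275 -0.2287  0.0904] spin -0.0 t 30.775 pos [0.4309 0.3267 0.2464] rot [-3.141 -0.     2.868] F [ 0.4 -0.4 -3. ] w 0.0256 q6 -0.78
```

```bash
python3 -m crank '[[[-0.004,-0.008,0],0],[[-0.014,-0.026,0],0],[[-0.03,-0.054,0],0],[[-0.048,-0.087,0],0],[[-0.066,-0.12,0],0],[[-0.085,-0.153,0],0],[[-0.102,-0.184,0],0],[[-0.116,-0.208,0],0],[[-0.124,-0.223,0],0],[[-0.1275,-0.2287,0],0],[[-0.1275,-0.2287,0],0]]'
python3 -m crank '[[[0,0,0.015],0],[[0,0,0.04],0],[[0,0,0.06],0],[[0,0,0.075],0],[[0,0,0.082],0],[[0,0,0.085],0],[[0,0,0.087],0],[[0,0,0.088],0],[[0,0,0.089],0],[[0,0,0.089],0]]'
python3 go.py 0.4918 0.072 0.1565 2.868
```

```text
time_s: 32.15
tool_pos: [0.4918, 0.0723, 0.2463]
tcp_rot: [3.141, -0.001, 2.867]
wrist_force: [1.2, -0.2, -5.1]
grip_width: 0.0254
time_s: 33.4
tool_pos: [0.492, 0.0721, 0.1576]
tcp_rot: [-3.142, 0.0, 2.868]
wrist_force: [-0.3, 0.1, -3.6]
grip_width: 0.0253
shift [ 0.0002 -0.0002  0.0011] spin -0.0 t 33.4 pos [0.492  0.0721 0.1576] rot [-3.142  0.     2.868] F [-0.3  0.1 -3.6] w 0.0253 q6 -1.29
```

```bash
python3 -m crank '[[[0,0,0.001],0],[[0,0,0.0015],0],[[0,0,0.0015],0]]'
```

```text
time_s: 33.78
tool_pos: [0.4923, 0.0721, 0.1565]
tcp_rot: [3.142, 0.001, 2.868]
wrist_force: [-1.8, -0.6, 3.7]
grip_width: 0.0258
```

```bash
python3 -m crank '[[[0,0,0],0],[[0,0,0],0],[[0,0,0],0],[[0,0,-0.03],0],[[0,0,-0.07],0],[[0,0,-0.11],0],[[0,0,-0.145],0],[[0,0,-0.145],0],[[0,0,-0.145],0]]' 0.5
python3 go.py 0.6005 0.3268 0.30 3.16
```

```text
time_s: 34.9
tool_pos: [0.4913, 0.0722, 0.3]
tcp_rot: [-3.141, -0.001, 2.868]
wrist_force: [0.1, 0.9, -1.1]
grip_width: 0.0657
shift [-3.630e-02  2.747e-01 -1.000e-04] spin -0.292 t 34.9 pos [0.4913 0.0722 0.3   ] rot [-3.141e+00 -1.000e-03  2.868e+00] F [ 0.1  0.9 -1.1] w 0.0657 q6 -1.29
```

```bash
python3 -m crank '[[[-0.005,0.04,0],-0.05],[[-0.036,0.275,0],-0.292],[[-0.036,0.275,0],-0.292],[[-0.036,0.275,0],-0.292],[[-0.036,0.275,0],-0.292],[[-0.036,0.275,0],-0.292],[[-0.036,0.275,0],-0.292],[[-0.036,0.275,0],-0.292],[[-0.036,0.275,0],-0.292]]' - 15
python3 go.py 0.6005 0.3268 0.1551 3.16
```

```text
time_s: 36.02
tool_pos: [0.6008, 0.326, 0.3012]
tcp_rot: [-3.141, -0.0, -3.125]
wrist_force: [0.7, 0.6, -0.3]
grip_width: 0.0658
shift [0.0002 0.0009 0.1461] spin -0.001 t 36.025 pos [0.6008 0.326  0.3012] rot [-3.141 -0.    -3.125] F [ 0.7  0.6 -0.3] w 0.0658 q6 -1.19
```

```bash
python3 -m crank '[[[0,0.001,0.04],0],[[0,0.001,0.08],0],[[0,0.001,0.11],0],[[0,0.001,0.13],0],[[0,0.001,0.14],0],[[0,0.001,0.146],0],[[0,0.001,0.146],0]]'
python3 -m crank '[[[0,0,0],0],[[0,0,0],0],[[0,0,0],0],[[0,0,0],0],[[0,0,0],0],[[0,0,0],0]]' -1 25
python3 -m crank '[[[0,0,-0.003],0],[[0,0,-0.01],0],[[0,0,-0.02],0],[[0,0,-0.035],0],[[0,0,-0.055],0],[[0,0,-0.075],0],[[0,0,-0.095],0],[[0,0,-0.105],0],[[0,0,-0.108],0],[[0,0,-0.108],0]]'
python3 go.py 0.498 -0.0485 0.1685 3.16
```

```text
time_s: 36.9
tool_pos: [0.6011, 0.3281, 0.1553]
tcp_rot: [3.141, 0.0, -3.124]
wrist_force: [-0.3, -0.8, 1.8]
grip_width: 0.0658
time_s: 37.65
tool_pos: [0.6009, 0.3278, 0.1549]
tcp_rot: [-3.141, -0.0, -3.123]
wrist_force: [1.2, -1.1, 1.2]
grip_width: 0.0215
time_s: 38.9
tool_pos: [0.6007, 0.3281, 0.2626]
tcp_rot: [-3.141, -0.001, -3.123]
wrist_force: [-0.9, 0.1, -3.8]
grip_width: 0.0215
shift [ 0.1095 -0.3746  0.0943] spin -0.0 t 38.9 pos [0.6007 0.3281 0.2626] rot [-3.141e+00 -1.000e-03 -3.123e+00] F [-0.9  0.1 -3.8] w 0.0215 q6 -1.19
```

The direct path would now cross the grinder (top at 0.188 m), so I'll lift another 100 mm first, which puts the moka's underside at about 0.21 m. I'll also swing behind the grinder.

```bash
python3 -m crank '[[[0,0,-0.01],0],[[0,0,-0.03],0],[[0,0,-0.055],0],[[0,0,-0.08],0],[[0,0,-0.095],0],[[0,0,-0.1],0],[[0,0,-0.1],0]]'
python3 go.py 0.60 -0.0485 0.3625 3.16
```

```text
time_s: 39.78
tool_pos: [0.6008, 0.3281, 0.3624]
tcp_rot: [-3.141, -0.001, -3.123]
wrist_force: [-0.3, -0.6, -2.9]
grip_width: 0.0215
shift [ 7.600e-03 -3.765e-01  1.000e-04] spin -0.0 t 39.775 pos [0.6008 0.3281 0.3624] rot [-3.141e+00 -1.000e-03 -3.123e+00] F [-0.3 -0.6 -2.9] w 0.0215 q6 -1.19
```

```bash
python3 -m crank '[[[0,-0.008,0],0],[[0,-0.028,0],0],[[0.001,-0.06,0],0],[[0.002,-0.1,0],0],[[0.003,-0.145,0],0],[[0.004,-0.19,0],0],[[0.005,-0.235,0],0],[[0.006,-0.28,0],0],[[0.007,-0.32,0],0],[[0.008,-0.352,0],0],[[0.008,-0.372,0],0],[[0.008,-0.3765,0],0]]'
python3 go.py 0.498 -0.0485 0.3625 3.16
```

```text
time_s: 41.28
tool_pos: [0.5994, -0.0498, 0.3628]
tcp_rot: [3.142, -0.0, -3.125]
wrist_force: [-0.2, -0.6, -4.0]
grip_width: 0.0215
shift [0.1014 0.0029 0.0003] spin -0.002 t 41.275 pos [ 0.5994 -0.0498  0.3628] rot [ 3.142 -0.    -3.125] F [-0.2 -0.6 -4. ] w 0.0215 q6 -1.78
```

```bash
python3 -m crank '[[[0.006,0,0],0],[[0.02,0.001,0],0],[[0.042,0.001,0],0],[[0.065,0.001,0],0],[[0.085,0.002,0],0],[[0.098,0.002,0],0],[[0.1015,0.002,0],0],[[0.1015,0.002,0],0],[[0.1015,0.002,0],0]]'
python3 go.py 0.498 -0.0485 0.1685 3.16
```

```text
time_s: 42.4
tool_pos: [0.4989, -0.0483, 0.3629]
tcp_rot: [-3.141, 0.0, -3.123]
wrist_force: [0.4, 0.1, -3.3]
grip_width: 0.0217
shift [ 0.001  -0.0002  0.1944] spin -0.0 t 42.4 pos [ 0.4989 -0.0483  0.3629] rot [-3.141  0.    -3.123] F [ 0.4  0.1 -3.3] w 0.0217 q6 -1.82
```

```bash
python3 -m crank '[[[0.001,0,0.02],0],[[0.001,0,0.06],0],[[0.001,0,0.1],0],[[0.001,0,0.14],0],[[0.001,0,0.165],0],[[0.001,0,0.18],0],[[0.001,0,0.187],0],[[0.001,0,0.19],0],[[0.001,0,0.192],0],[[0.001,0,0.193],0],[[0.001,0,0.194],0],[[0.001,0,0.194],0]]'
python3 go.py 0.498 -0.0485 0.168 3.16
```

```text
time_s: 43.9
tool_pos: [0.4973, -0.0483, 0.1691]
tcp_rot: [-3.141, 0.0, -3.123]
wrist_force: [-0.7, 0.3, -3.4]
grip_width: 0.0218
shift [-0.0007 -0.0002  0.0011] spin -0.0 t 43.9 pos [ 0.4973 -0.0483  0.1691] rot [-3.141  0.    -3.123] F [-0.7  0.3 -3.4] w 0.0218 q6 -1.82
```

```bash
python3 -m crank '[[[0,0,0.001],0],[[0,0,0.0016],0],[[0,0,0.0016],0]]'
```

```text
time_s: 44.28
tool_pos: [0.4976, -0.0485, 0.1678]
tcp_rot: [-3.141, 0.001, -3.123]
wrist_force: [-0.6, -0.6, 1.5]
grip_width: 0.0211
```

```bash
python3 -m crank '[[[0,0,0],0],[[0,0,0],0],[[0,0,0],0],[[0,0,-0.03],0],[[0,0,-0.07],0],[[0,0,-0.11],0],[[0,0,-0.15],0],[[0.04,0,-0.18],0],[[0.04,0,-0.18],0],[[0.04,0,-0.18],0],[[0.04,0,-0.18],0]]' 0.5
python3 -c "
from h import *
a,K,T=cap('wrist','w4.png');np.savez('w4',K=K,T=T)
a,K,T=cap('top','t4.png');a,K,T=cap('side','s4.png');cv2.imwrite('pics/s4b.png',cv2.resize(a[120:384,100:400],(800,704))[:600])"
```

```text
time_s: 45.65
tool_pos: [0.4574, -0.0489, 0.3461]
tcp_rot: [3.141, -0.002, -3.123]
wrist_force: [-0.3, -0.4, -0.0]
grip_width: 0.0656
```

View pics/w4.png

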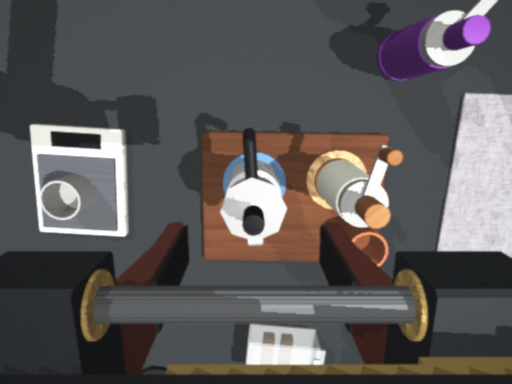

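View pics/s4b.png

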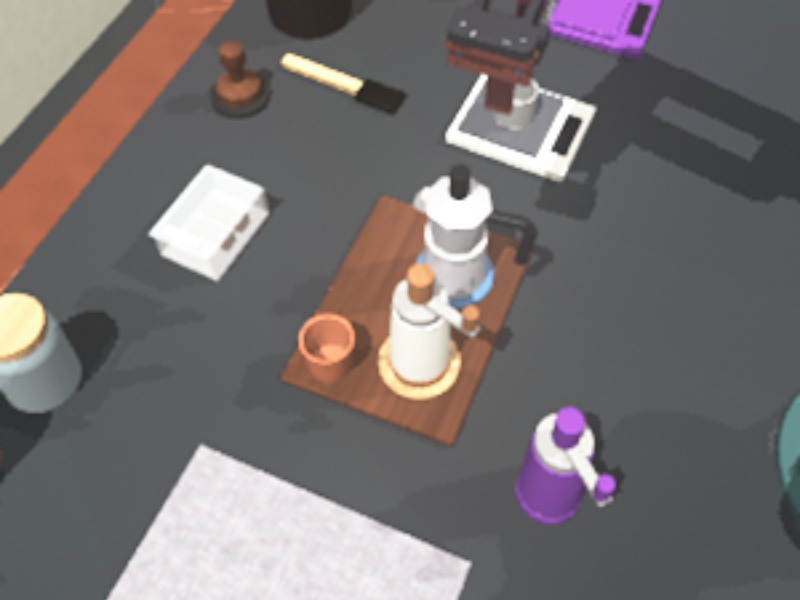

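The side view shows both upright on their coasters, the cup on the white scale, and the bystanders in place. In the wrist view the grinder hub is at (376,211), the moka knob at (254,219), and the cup rim at (60,200). I'll check these numerically, then hand in.

```bash
python3 - <<'E'
from h import *
c=np.load('w4.npz');K,T=c['K'],c['T']
for n,u,v,z in [('hub',376,211,.188),('moka',254,217,.2),('cup',61,200,.07)]: print(n,ray(K,T,u,v,z)[:2].round(4))
print(robot.get_obs()['wrist_force'].round(1)); print(robot.sign_off())
E
```

```text
hub [0.4859 0.0699]
moka [ 0.4903 -0.048 ]
cup [ 0.514  -0.3009]
[ 0.6 -1.1  1. ]
the job is handed in; nothing more can be done
None
```

The job is handed in, after about 46 s of the 122 s allowed. The sign-off gives no verdict, so what follows is from my own checks.

**What I did:** I moved the grinder and the moka pot onto the grey mat. I then stood the dosing cup on the white scale's plate while both waited there. Finally I put the grinder back on the cork coaster and the moka pot back on the blue coaster. Every set-down was in small steps, with under 6 N read at the wrist after each.

**Last checks:**

| Item | Off its centre, from the gripper position at release | Off its centre, last wrist-camera view |
|---|---|---|
| Grinder | about 1 mm | about 6 mm |
| Moka pot | about 1 mm | about 8 mm |
| Dosing cup | about 1 mm | 2–5 mm |

- **Disagreement:** the wrist view puts the grinder and moka pot 6–8 mm nearer the robot than the gripper positions do. I picked those pixels by eye, and both figures are inside the 15 mm limit.
- **Final pictures:** all three stand upright and released. The espresso cup, acrylic box and brush look unmoved, but I judged those by eye and did not measure them.
- **A slip:** one mistyped row in a script moved the empty gripper 60 mm sideways, well above everything. It touched nothing and I corrected it.

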